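# Draw the bottom panel strip from the magazine and lay it on the suction cups

## Task

Pull the bottom blue panel strip, which already sticks out under the gate of the gravity magazine, straight out through the throat, leaving the rest of the stack in the magazine. Then lower it, blue face up, onto the two suction cups of the vacuum rest so that it covers both cups completely; set it down rather than drop it, and let go. Do not knock over or push away the hand suction lifter, the air pen or the tape roll.

Things in the scene. Friction and masses are not known exactly. Their poses are not given: they have to be found in the camera images.
- magazine: Aluminium gravity magazine, fixed. Origin on the table below the stack's middle; x horizontal along the strips, from the throat to the rear; z up. Bed plate under the strips: top 60 mm above the table, 8 mm thick, 80 mm wide, x = -66 to +196 mm. Back plate x = 83 to 88 mm, behind it an idle air pusher on the bed. Gate to back plate: 166 mm.
- throat (a point): On the gate's front face (x = -87 mm in the magazine frame), in the middle of its width, 65 mm above the table = mid-thickness of the bottom strip; axes as the magazine. The gate plate is 67 mm wide, 4 mm thick, 74.5 to 190 mm above the table; under it the throat is 14.5 mm high. Below 110 mm the side plates begin 58 mm behind this face, the bed 21 mm behind: finger room.
- flare (a point): Front edge of the loading flare that leans out over the throat: 20 mm in front of the gate face, 217 mm above the table, 67 mm wide. A gripper held vertical over the strip's end would hit gate or flare: lean the tool away from the magazine by 30 to 45 degrees, fingertips pointing down and in towards the throat.
- strip1_mid (a point): Centre of the bottom strip, the one to pull: rigid panel 160 long, 56 wide, 10 mm thick, 0.09 kg, blue film on top, grey below, brown edges. x along it (at first as the magazine's x), y across, z out of the blue face. Its front end starts 32 to 42 mm out of the gate face, free at the sides and below: pinch it there across its 56 mm width. Pulling takes under 15 N: the stack lies on it.
- strip2_mid (a point): Centre of the second strip, like the first, lying on it; held back by the gate, it drops down to the bed when the first is out.
- strip3_mid (a point): Centre of the third strip from the bottom.
- strip4_mid (a point): Centre of the fourth strip from the bottom.
- strip5_mid (a point): Centre of the fifth strip from the bottom.
- strip6_mid (a point): Centre of the sixth, topmost strip.
- rest_mid (a point): Vacuum rest, fixed: aluminium bar 210 x 70 x 14 mm with two brass suction cups, flat black rubber tops 40 mm in diameter (rigid, vacuum off). This point: midway between the cups at rim height, 52 mm above the table; x horizontal through both cups, z up. The strip lies along x, either end first; beside and below its ends fingers have 38 mm of room down to the bar.
- cup_a (a point): Centre of the rim of one cup, 52 mm above the table, 38 mm from rest_mid towards its -x. A strip lying on the cups has its centre 5 mm above this height.
- cup_b (a point): Centre of the rim of the other cup, 38 mm from rest_mid towards its +x.
- lifter: Bystander: brass hand suction lifter with knurled steel knob, 66 mm diameter, 76 mm tall, standing loose. Origin at the centre of its underside.
- airpen: Bystander: brass air-driven pen lying loose, 138 mm long, 36 mm high. Origin at the underside of its square block; x along it towards the nozzle.
- tape: Bystander: roll of white masking tape lying flat, 96 mm diameter, 25 mm high. Origin at the centre of its underside.
- strip1: The same bottom strip, but with the origin at the centre of its grey underside, 5 mm below strip1_mid; axes as strip1_mid.
Things that resemble listed ones, but are neither listed nor needed, are in the scene too. Leave any yellow look-alike of the strip1 alone. Of the things that look like the part that bears rest_mid, the larger one is meant.

How it is judged:
On the way, in this order (a step that is already met when the one before it is completed fails the run):
1. the bottom strip is drawn wholly out in front of the gate, the others still in the magazine (x of strip1_mid in the frame of magazine below -0.168 m and x of strip2_mid in the frame of magazine between -0.03 and 0.03 m and y of strip2_mid in the frame of magazine between -0.015 and 0.015 m and z of strip2_mid in the frame of magazine between 0.058 and 0.14 m and x of strip3_mid in the frame of magazine between -0.03 and 0.03 m and y of strip3_mid in the frame of magazine between -0.015 and 0.015 m and z of strip3_mid in the frame of magazine between 0.058 and 0.14 m and x of strip4_mid in the frame of magazine between -0.03 and 0.03 m and y of strip4_mid in the frame of magazine between -0.015 and 0.015 m and z of strip4_mid in the frame of magazine between 0.058 and 0.14 m and x of strip5_mid in the frame of magazine between -0.03 and 0.03 m and y of strip5_mid in the frame of magazine between -0.015 and 0.015 m and z of strip5_mid in the frame of magazine between 0.058 and 0.14 m and x of strip6_mid in the frame of magazine between -0.03 and 0.03 m and y of strip6_mid in the frame of magazine between -0.015 and 0.015 m and z of strip6_mid in the frame of magazine between 0.058 and 0.14 m), for 0.1 s.
2. the strip, still held in the fingers, is over both cups and lowered to within 10 mm of them (y of cup_a in the frame of strip1_mid between -0.008 and 0.008 m and x of cup_a in the frame of strip1_mid between -0.06 and 0.06 m and y of cup_b in the frame of strip1_mid between -0.008 and 0.008 m and x of cup_b in the frame of strip1_mid between -0.06 and 0.06 m and z of cup_a in the frame of strip1_mid between -0.015 and -0.001 m and z of cup_b in the frame of strip1_mid between -0.015 and -0.001 m and contact force between the fingers and strip1 above 0.5 N), for 0.1 s.
At the end, for the whole second after the job is handed in: Strip flat (0.06 rad), blue up, at rest on the rest: each cup centre within 8 mm of its long centre line and 60 mm of its middle lengthwise, its centre 2 to 8 mm above both rims. Each other strip still in the magazine (centre within 30 mm lengthwise, 15 mm across, 58 to 140 mm above table) (y of cup_a in the frame of strip1_mid between -0.008 and 0.008 m and x of cup_a in the frame of strip1_mid between -0.06 and 0.06 m and y of cup_b in the frame of strip1_mid between -0.008 and 0.008 m and x of cup_b in the frame of strip1_mid between -0.06 and 0.06 m and z of cup_a in the frame of strip1_mid between -0.008 and -0.002 m and z of cup_b in the frame of strip1_mid between -0.008 and -0.002 m and angle between strip1_mid's own z axis and vertical below 0.06 rad and linear speed of strip1 below 0.02 m/s and x of strip2_mid in the frame of magazine between -0.03 and 0.03 m and y of strip2_mid in the frame of magazine between -0.015 and 0.015 m and z of strip2_mid in the frame of magazine between 0.058 and 0.14 m and x of strip3_mid in the frame of magazine between -0.03 and 0.03 m and y of strip3_mid in the frame of magazine between -0.015 and 0.015 m and z of strip3_mid in the frame of magazine between 0.058 and 0.14 m and x of strip4_mid in the frame of magazine between -0.03 and 0.03 m and y of strip4_mid in the frame of magazine between -0.015 and 0.015 m and z of strip4_mid in the frame of magazine between 0.058 and 0.14 m and x of strip5_mid in the frame of magazine between -0.03 and 0.03 m and y of strip5_mid in the frame of magazine between -0.015 and 0.015 m and z of strip5_mid in the frame of magazine between 0.058 and 0.14 m and x of strip6_mid in the frame of magazine between -0.03 and 0.03 m and y of strip6_mid in the frame of magazine between -0.015 and 0.015 m and z of strip6_mid in the frame of magazine between 0.058 and 0.14 m); the robot touches nothing.
It fails at once if the brass hand suction lifter is shifted by more than 40 mm or knocked over (distance of lifter from where it was at the start of the episode above 0.04 m or angle between lifter's own z axis and vertical above 0.5 rad).
It fails at once if the brass air pen is shifted by more than 40 mm or knocked over (distance of airpen from where it was at the start of the episode above 0.04 m or angle between airpen's own z axis and vertical above 0.5 rad).
It fails at once if the tape roll is shifted by more than 40 mm or knocked over (distance of tape from where it was at the start of the episode above 0.04 m or angle between tape's own z axis and vertical above 0.5 rad).
It fails at once if another strip leaves the magazine (not ((x of strip2_mid in the frame of magazine between -0.03 and 0.03 m and y of strip2_mid in the frame of magazine between -0.015 and 0.015 m and z of strip2_mid in the frame of magazine between 0.058 and 0.14 m) and (x of strip3_mid in the frame of magazine between -0.03 and 0.03 m and y of strip3_mid in the frame of magazine between -0.015 and 0.015 m and z of strip3_mid in the frame of magazine between 0.058 and 0.14 m) and (x of strip4_mid in the frame of magazine between -0.03 and 0.03 m and y of strip4_mid in the frame of magazine between -0.015 and 0.015 m and z of strip4_mid in the frame of magazine between 0.058 and 0.14 m) and (x of strip5_mid in the frame of magazine between -0.03 and 0.03 m and y of strip5_mid in the frame of magazine between -0.015 and 0.015 m and z of strip5_mid in the frame of magazine between 0.058 and 0.14 m) and (x of strip6_mid in the frame of magazine between -0.03 and 0.03 m and y of strip6_mid in the frame of magazine between -0.015 and 0.015 m and z of strip6_mid in the frame of magazine between 0.058 and 0.14 m))).
It also fails if it takes over 45 s, if anything falls off the work surface, if the arm or the gripper's body presses on something with over 40 N, if the wrist force passes 120 N, or if a joint passes its speed limit or range.

## Robot

A 6-joint arm with a two-finger parallel gripper is mounted at the origin on the work surface. World frame = base frame: x ahead of the robot, y to its left, z up, the work surface at z = 0. Lengths are in m, angles in rad, forces in N, time in s.
With the tool pointing down it reaches from about 0.35 to 1 m from the base axis. Payload 7.1 kg.
Tool frame: the origin (TCP) lies on the centre line of the jaws, within the pads' length; the fingertips stand 14 mm ahead of it and the grasp point (between the pads) lies 5 mm behind it; z points along the fingers, y is the direction in which the jaws open and shut (so a half turn about z gives the same grasp; the last joint's range is limited). The gripper opens to 85 mm and grips with 20 to 120 N. Pads are 22 mm wide; open, the fingers measure 114 mm over their backs; the gripper's body (76 mm by 85 mm) begins 54 mm behind the grasp point. The pads swing forward as they close: fully open they stand 13 mm farther back than shut.
Start: joints at [-1.182, 0.423, 1.63, -0, 1.089, -0.019], TCP at [0.248, -0.574, 0.245] pointing down, gripper open.
Joint ranges: [-3, 3], [-0.9, 2.11], [0.09, 2.58], [-1.31, 4.45], [0.11, 2.69], [-2.54, 2.54]. Speed limits (rad/s): [2.39, 2.39, 3.01, 3.14, 3.14, 3.14].

## Interface

Orientations are given as a 3x3 rotation matrix whose columns are the frame's x, y, z axes.
In Python, from station import env, optics, job gives the robot as it stands.
- The arm moves only by the shell command python3 -m handwheel 'ROWS'. ROWS is JSON, one flat list of numbers, 7 for each row, row after row: the finger opening in mm, from 0 to 85.4, then the shift along the tool's x, y, z in units of 40 mm (1.0 is 40 mm), then the turn, a rotation vector about the tool's x, y, z in units of 5 degrees (1.0 is 5 degrees). A call has 1 to 12 rows; each row shifts and turns the commanded pose from where the row before left it, along the tool's axes as they then stand; what a row does not reach is not made up. A row lasts 1/8 s, in which the tool goes at most 62.5 mm and 10.7 degrees, less where a joint would pass 70% of its speed; a pose out of reach is approached as far as the arm can. A call is refused whole if a number of a shift passes 1 or a number of a turn 1, either way. A call with a gripper value outside its range is refused whole. The fingers move at their own pace and stop on an object; the grip force is fixed at half the most. Time passes only in rows, so rows that do not move let the fingers close. It gives the time, the measured TCP pose, the force and the opening at its end, in the units of the state.
- env.state(): the state, without advancing time (a new reading comes with each control period).
- optics.camera(name): name is "scene" or "top" or "wrist"; returns the picture (400x640x3 uint8, blue, green, red); there is no depth.
- optics.camera_model(name): a dict with "vfov" (degrees; the focal length in pixels is half the picture's height over the tangent of half this angle, whatever the lens; pixels are square), "cx", "cy" (the principal point, pixels), "eye" and "attitude" of the camera in the world. Camera axes: x right, y down, z forward; pixel columns grow to the right and rows downward; lengths in m; the calibration is good to about 2 mm. A picture is of the moment at which its call begins: read the wrist's pose just before it. camera_model takes no time and is no camera call; for the wrist camera it gives the pose at the moment of the call.
- job.finish_job(): hands the job in, once; it reports no verdict.
The state is a dict: "t": time; "qpos": joint angles; "qd": joint speeds; "joint_torque": joint torques, N m; "tool_pos": TCP position; "ee_rot": TCP orientation; "wrist_force": force on the tool from outside, world axes, zero at the start; "ft_torque": the same for the moment, N m; "gripper_width": finger opening in m.
Only numpy, scipy, OpenCV 4.12 (cv2) and the standard library are available. Lean on these libraries where they do the work, as an engineer would, in place of code of your own. Each camera call takes 0.05 s, during which the arm holds its last target. There are 200 camera calls.

## Working session

There is one attempt and no reset: what is moved stays moved. The work goes in short steps, Python scripts to look and compute and a shell command to move; the robot and the scene stay as the last step left them, time stands still between calls to the robot, and variables do not carry over. Pictures are saved under pics/ and viewed, on a budget of 10 in all, crops included, one or two more only if the job needs it, and the job is handed in when it is done.

```bash
ls; mkdir -p pics
cat > h.py <<'E'
import numpy as np, cv2
from station import env, optics, job
def K(m):
    f=200/np.tan(np.radians(m['vfov'])/2); return f,m['cx'],m['cy']
def ray(m,u,v):
    f,cx,cy=K(m); R=np.array(m['attitude']); return np.array(m['eye']),R@np.array([(u-cx)/f,(v-cy)/f,1.])
def onz(m,u,v,z):
    e,d=ray(m,u,v); return e+d*(z-e[2])/d[2]
def proj(m,p):
    f,cx,cy=K(m); c=np.array(m['attitude']).T@(np.array(p)-np.array(m['eye'])); return c[0]/c[2]*f+cx,c[1]/c[2]*f+cy
E
python3 - <<'E'
from h import *
for n in('scene','top','wrist'):
    m=optics.camera_model(n);print(n,m)
    cv2.imwrite(f'pics/{n}0.png',optics.camera(n))
print(env.state())
E
```

```text
pics
scene {'vfov': 46.43204951559438, 'cx': 322.4551257186209, 'cy': 205.348107861071, 'eye': array([1.2419412 , 0.03953173, 0.72655349]), 'attitude': array([[-0.02180014,  0.62860649, -0.77741793],
       [ 0.99965054,  0.0020762 , -0.02635315],
       [-0.01495169, -0.77772075, -0.62843208]])}
top {'vfov': 42.80677927917479, 'cx': 320.9509354659083, 'cy': 199.17501366557826, 'eye': array([0.44534781, 0.0071365 , 1.34683984]), 'attitude': array([[ 0.00651148, -0.99479172,  0.10172034],
       [-0.9999528 , -0.00574401,  0.00783594],
       [-0.00721085, -0.10176656, -0.99478217]])}
wrist {'vfov': 58.26518605937036, 'cx': 319.792451136332, 'cy': 201.84501145610292, 'eye': array([ 0.30905865, -0.54802412,  0.37318136]), 'attitude': array([[ 0.39709693, -0.88644873, -0.23774498],
       [-0.91777562, -0.3839354 , -0.10139786],
       [-0.00139471,  0.25846133, -0.9660206 ]])}
{'t': 0.15, 'qpos': array([-1.18201853e+00,  4.23711311e-01,  1.63048105e+00, -6.45449759e-06,
        1.08858369e+00, -1.89620183e-02]), 'qd': array([ 0.00099209, -0.00191545, -0.00276539,  0.00053787, -0.00129811,
       -0.00030959]), 'joint_torque': array([ 1.93255910e-03, -5.57764935e+01, -2.82019633e+01, -2.89461059e-05,
        4.75692912e-03,  8.83292330e-06]), 'tool_pos': array([ 0.2477307 , -0.57338225,  0.24470864]), 'ee_rot': array([[ 9.18018228e-01,  3.96537928e-01, -4.53865792e-04],
       [ 3.96538187e-01, -9.18017577e-01,  1.09291189e-03],
       [ 1.67242421e-05, -1.18328816e-03, -9.99999300e-01]]), 'wrist_force': array([0.24544745, 0.0479341 , 0.01454076]), 'ft_torque': array([-0.00129727,  0.00829871, -0.00773777]), 'gripper_width': 0.08520857650637498}
```

View pics/top0.png

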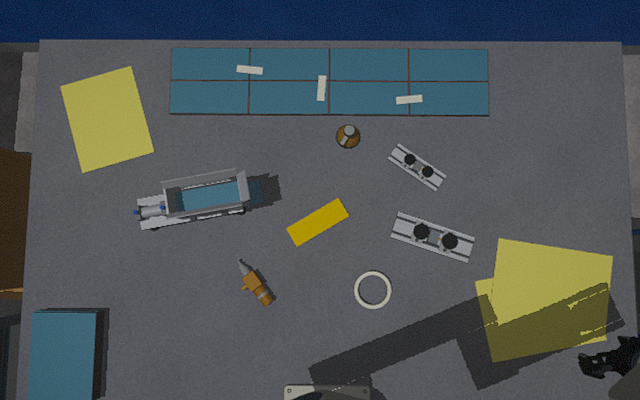

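View pics/scene0.png

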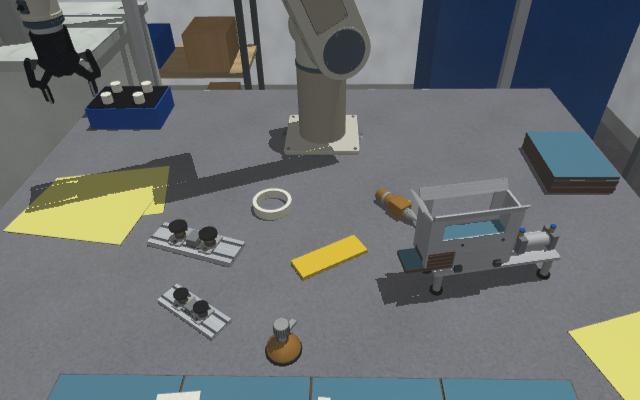

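The top view shows these candidates:
- **Strip:** the blue end sticking out of the magazine at top (265,190) is the one to pull. The yellow look-alike at (318,222), the blue tiles at (330,80) and the stack at (65,350) are not it.
- **Rest:** the larger two-cup bar at (433,237) is meant, and the smaller one at (417,167) is the decoy.
- **Bystanders:** lifter (348,136), air pen (255,283), tape (373,290).

Next is one close crop of strip and rest to check the choice.

Run:
```python
from h import *
t=cv2.imread('pics/top0.png'); s=cv2.imread('pics/scene0.png')
g=lambda a:np.clip(a.astype(float)*1.6,0,255).astype(np.uint8)
a=cv2.resize(g(t[160:235,130:290]),None,fx=5,fy=5,interpolation=2)[:, :800]
b=cv2.resize(g(t[205:265,385:482]),None,fx=4,fy=4,interpolation=2)
c=cv2.resize(g(s[225:285,380:480]),None,fx=4,fy=4,interpolation=2)
im=np.zeros((375+240,800,3),np.uint8); im[:375]=a; im[375:,:388]=b; im[375:,400:800]=c
cv2.imwrite('pics/crop1.png',im[:600])
```

```text
(no output)
```

View pics/crop1.png

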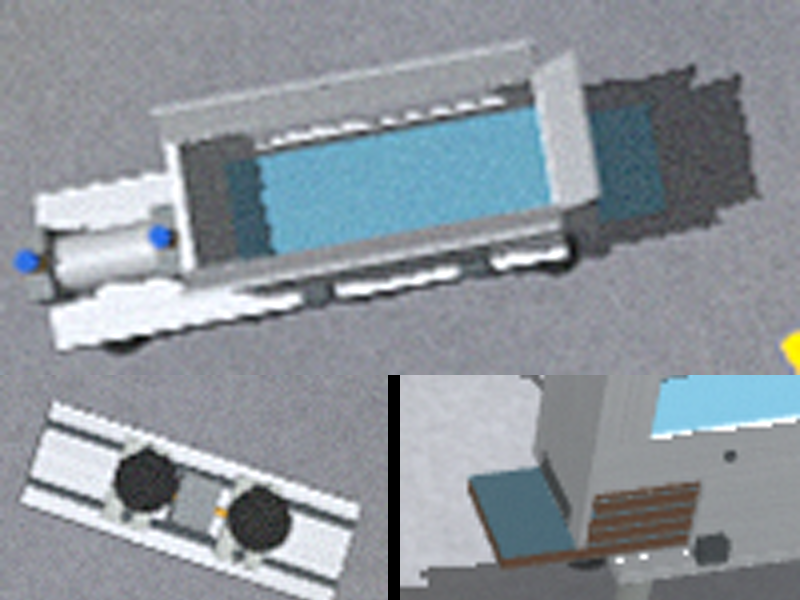

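The crop confirms it: the dark blue end of the strip protrudes right of the flare (front corners about (260,181) and (262.6,202.8) in top), and the large rest's cups are at about (421.8,231) and (450,240.5). Now I'll measure these.

Run:
```python
from h import *
t=cv2.imread('pics/top0.png'); s=cv2.imread('pics/scene0.png')
mt=optics.camera_model('top'); ms=optics.camera_model('scene')
def blobs(im,mask,box,amin=30):
    m=np.zeros(mask.shape,np.uint8); x0,y0,x1,y1=box; m[y0:y1,x0:x1]=mask[y0:y1,x0:x1]
    n,l,st,c=cv2.connectedComponentsWithStats(m)
    return [(c[i],st[i],(l==i).astype(np.uint8)) for i in range(1,n) if st[i,4]>=amin]
def blue(im):
    i=im.astype(int); return ((i[...,0]-i[...,2])>0.3*i[...,0]).astype(np.uint8)
bt=blobs(t,blue(t),(160,165,285,240)); bs=blobs(s,blue(s),(390,230,470,280))
for nm,bl,m,zz in(('top',bt,mt,[.07,.12]),('scene',bs,ms,[.07])):
  for c,st,mk in bl:
    r=cv2.minAreaRect(cv2.findContours(mk,0,2)[0][0]); bp=cv2.boxPoints(r)
    print(nm,c.round(1),st,bp.round(1).tolist())
    for z in zz: print(z,[onz(m,u,v,z)[:2].round(4).tolist() for u,v in bp])
for nm,im,m,box in(('top',t,mt,(405,215,465,260)),('scene',s,ms,(160,210,225,250))):
  for c,st,mk in blobs(im,(im.max(2)<45).astype(np.uint8),box,20):
    e=cv2.minAreaRect(cv2.findContours(mk,0,2)[0][0]); print(nm,'cup',c.round(1),st,e,onz(m,*c,.052).round(4))
```

```text
top [207.6 196.1] [ 175  181   65   31 1244] [[174.39999389648438, 192.10000610351562], [236.60000610351562, 180.60000610351562], [240.1999969482422, 200.3000030517578], [178.10000610351562, 211.8000030517578]]
0.07 [[0.5916, 0.3872], [0.6218, 0.2308], [0.572, 0.2205], [0.542, 0.3762]]
0.12 [[0.5859, 0.3723], [0.6149, 0.2221], [0.567, 0.2122], [0.5382, 0.3618]]
top [254.9 192.2] [248 181  15  23 256] [[246.10000610351562, 182.5], [259.20001220703125, 180.3000030517578], [262.79998779296875, 201.6999969482422], [249.60000610351562, 203.89999389648438]]
0.07 [[0.6172, 0.2066], [0.623, 0.1735], [0.5687, 0.1635], [0.5629, 0.1965]]
0.12 [[0.6105, 0.1988], [0.616, 0.167], [0.5638, 0.1574], [0.5583, 0.1891]]
scene [455.5 233.6] [443 230  27  10 207] [[443.0, 230.0], [469.0, 230.0], [469.0, 239.0], [443.0, 239.0]]
0.07 [[0.5109, 0.2659], [0.5106, 0.3199], [0.5381, 0.3138], [0.5384, 0.261]]
scene [410. 259.] [398 248  25  22 365] [[397.20001220703125, 250.8000030517578], [413.0, 244.0], [422.8999938964844, 267.20001220703125], [407.1000061035156, 273.8999938964844]]
0.07 [[0.5732, 0.1641], [0.5536, 0.198], [0.6176, 0.2087], [0.6353, 0.1764]]
top cup [421.  231.1] [414 224  15  15 178] ((421.0, 231.0), (14.0, 14.0), 90.0) [ 0.498  -0.2364  0.052 ]
top cup [449.3 240.6] [442 233  15  16 179] ((449.0, 240.5), (15.0, 14.0), 90.0) [ 0.4745 -0.3076  0.052 ]
scene cup [178.9 226.7] [169 220  18  14 107] ((177.48110961914062, 226.4339599609375), (11.538285255432129, 17.170068740844727), 74.05460357666016) [ 0.4831 -0.3023  0.052 ]
scene cup [207.3 233.5] [199 227  18  14 190] ((207.5, 233.5), (13.0, 17.0), 90.0) [ 0.5048 -0.2348  0.052 ]
```

```bash
cat >> h.py <<'E'
from scipy.linalg import logm, expm
from scipy.spatial.transform import Rotation as Ro
def T(R,p): M=np.eye(4); M[:3,:3]=R; M[:3,3]=p; return M
def grasp_pose(o,tilt,p):
    "o outward horiz dir, p grasp point -> TCP pose (4x4)"
    o=np.array([o[0],o[1],0])/np.hypot(*o[:2]); k=np.array([0,0,1.]); s,c=np.sin(tilt),np.cos(tilt)
    z=-o*s-k*c; x=-o*c+k*s; return T(np.c_[x,np.cross(z,x),z],np.array(p)+.005*z)
def cur():
    s=env.state(); return T(s['ee_rot'],s['tool_pos'])
def rows(A,B,n=None):
    L=np.real(logm(np.linalg.inv(A)@B)); r=np.array([L[2,1],L[0,2],L[1,0]])
    for m in ([n] if n else range(1,80)):
        D=expm(L/m); sh=D[:3,3]/.04; tu=Ro.from_matrix(D[:3,:3]).as_rotvec(degrees=True)/5
        if n or max(abs(sh).max(),abs(tu).max())<=.97: break
    mid=[(A@expm(L*f))[:3,3].round(3).tolist() for f in(.25,.5,.75)]
    print('n',m,'row',sh.round(3),tu.round(3),'mid',mid,'err one',)
o=np.array([.187,-.982]); FRONT=np.array([.5955,.1675,.065])
E
python3 - <<'E'
from h import *
A=cur()
B=grasp_pose(o,0,[.61,.07,.25]); rows(A,B)
C=grasp_pose(o,np.radians(37),[.61,.06,.20]); rows(B,C)
E
```

```text
n 21 row [ 0.949 -0.006 -0.   ] [-0.001 -0.    -0.737] mid [[0.417, -0.469, 0.245], [0.542, -0.315, 0.245], [0.609, -0.128, 0.245]] err one
n 8 row [-0.064 -0.006  0.144] [0.    0.925 0.   ] mid [[0.61, 0.065, 0.233], [0.61, 0.063, 0.221], [0.61, 0.062, 0.209]] err one
```

```bash
python3 -m handwheel '[85,0.95,0,0,0,0,-0.74, 85,0.95,0,0,0,0,-0.74, 85,0.95,0,0,0,0,-0.74, 85,0.95,0,0,0,0,-0.74, 85,0.95,0,0,0,0,-0.74, 85,0.95,0,0,0,0,-0.74, 85,0.95,0,0,0,0,-0.74, 85,0.95,0,0,0,0,-0.74, 85,0.95,0,0,0,0,-0.74, 85,0.95,0,0,0,0,-0.74, 85,0.95,0,0,0,0,-0.74]'
python3 -m handwheel '[85,0.95,0,0,0,0,-0.74, 85,0.95,0,0,0,0,-0.74, 85,0.95,0,0,0,0,-0.74, 85,0.95,0,0,0,0,-0.74, 85,0.95,0,0,0,0,-0.74, 85,0.95,0,0,0,0,-0.74, 85,0.95,0,0,0,0,-0.74, 85,0.95,0,0,0,0,-0.74, 85,0.95,0,0,0,0,-0.74, 85,0.95,0,0,0,0,-0.74]'
python3 -m handwheel '[85,-0.06,0,0.14,0,0.93,0, 85,-0.06,0,0.14,0,0.93,0, 85,-0.06,0,0.14,0,0.93,0, 85,-0.06,0,0.14,0,0.93,0, 85,-0.06,0,0.14,0,0.93,0, 85,-0.06,0,0.14,0,0.93,0, 85,-0.06,0,0.14,0,0.93,0, 85,-0.06,0,0.14,0,0.93,0, 85,0,0,0,0,0,0]'
python3 - <<'E'
from h import *
m=optics.camera_model('wrist'); cv2.imwrite('pics/w1.png',optics.camera('wrist')); np.save('w1.npy',m,allow_pickle=True)
s=env.state();print(s['t'],s['tool_pos'],s['ee_rot'].round(3),s['qpos'].round(3))
E
```

```text
t: 1.52
tool_pos: [0.5533, -0.2994, 0.245]
ee_rot: [[0.435, 0.9, -0.0], [0.9, -0.435, 0.0], [0.0, -0.0, -1.0]]
wrist_force: [-0.5, -0.9, 0.1]
gripper_width: 0.085
t: 2.78
tool_pos: [0.6128, 0.0693, 0.245]
ee_rot: [[-0.194, 0.981, -0.0], [0.981, 0.194, -0.0], [0.0, -0.0, -1.0]]
wrist_force: [1.2, -0.1, 0.7]
gripper_width: 0.0849
t: 3.9
tool_pos: [0.6135, 0.0616, 0.1961]
ee_rot: [[-0.15, 0.982, -0.118], [0.782, 0.19, 0.593], [0.605, -0.003, -0.796]]
wrist_force: [-0.7, 0.6, -0.7]
gripper_width: 0.0849
3.95 [0.61384844 0.0618955  0.19695136] [[-0.151  0.982 -0.117]
 [ 0.783  0.191  0.593]
 [ 0.604 -0.002 -0.797]] [-0.184  0.594  1.621  0.629  1.265 -0.675]
```

View pics/w1.png

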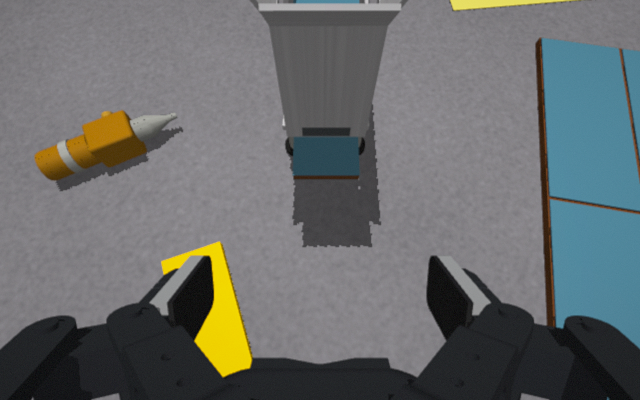

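The wrist view shows the strip end clearly between columns 293 and 359, rows 137 to 178 (front edge at row ~177), with the gate's lower edge at row ~137. I'll measure it.

Run:
```python
from h import *
m=np.load('w1.npy',allow_pickle=True).item(); i=cv2.imread('pics/w1.png').astype(int)
mk=np.zeros((400,640),np.uint8); mk[125:190,280:370]=((i[...,0]-i[...,2])>.3*i[...,0])[125:190,280:370]
c=max(cv2.findContours(mk,0,2)[0],key=cv2.contourArea); print(cv2.boundingRect(c))
for v in range(136,180,3):
    u=np.where(mk[v])[0]
    if len(u): a=onz(m,u[0]-.5,v,.07);b=onz(m,u[-1]+.5,v,.07);print(v,u[0],u[-1],a.round(4)[:2],b.round(4)[:2],np.linalg.norm(a-b).round(4),((a+b)/2).round(4)[:2])
vb=max(np.where(mk[:,325])[0])+.5
F=onz(m,325.5,vb,.07); print('front',vb,F)
g=np.where(mk[:,350])[0].min()-.5;print('gate bottom',g,onz(m,325.5,g,.0745))
```

```text
(292, 137, 68, 38)
139 294 357 [0.5648 0.1968] [0.6194 0.2073] 0.0556 [0.5921 0.202 ]
142 294 357 [0.5655 0.1938] [0.6199 0.2044] 0.0554 [0.5927 0.1991]
145 294 357 [0.5661 0.1909] [0.6203 0.2014] 0.0552 [0.5932 0.1961]
148 293 359 [0.5659 0.1878] [0.6225 0.1988] 0.0576 [0.5942 0.1933]
151 293 359 [0.5666 0.1849] [0.6229 0.1958] 0.0574 [0.5947 0.1904]
154 292 359 [0.5664 0.1819] [0.6234 0.1929] 0.058 [0.5949 0.1874]
157 293 358 [0.5679 0.1792] [0.623  0.1899] 0.0561 [0.5954 0.1846]
160 293 358 [0.5685 0.1764] [0.6234 0.187 ] 0.0559 [0.5959 0.1817]
163 293 358 [0.5691 0.1736] [0.6238 0.1842] 0.0557 [0.5965 0.1789]
166 293 358 [0.5697 0.1708] [0.6243 0.1814] 0.0555 [0.597  0.1761]
169 293 358 [0.5704 0.168 ] [0.6247 0.1786] 0.0553 [0.5975 0.1733]
172 293 359 [0.571  0.1653] [0.6259 0.176 ] 0.056 [0.5985 0.1706]
front 174.5 [0.59848475 0.16825873 0.07      ]
gate bottom 136.5 [0.59212091 0.20171307 0.0745    ]
```

```bash
sed -i '/^o=/d' h.py
cat >> h.py <<'E'
o=np.array([.192,-.981]); G=np.array([.594,.1827,.065]); TL=np.radians(37)
E
python3 - <<'E'
from h import *
B=grasp_pose(o,TL,G); B[:3,3]+=.003*B[:3,2]; P=B.copy(); P[:3,3]-=.075*P[:3,2]
rows(cur(),P); rows(P,B); print(P[:3,3],B[:3,3])
E
```

```text
n 3 row [0.151 0.031 0.934] [-0.003 -0.01  -0.007] mid [[0.611, 0.082, 0.177], [0.608, 0.103, 0.158], [0.605, 0.123, 0.138]] err one
n 2 row [ 0.    -0.     0.938] [ 0. -0. -0.] mid [[0.6, 0.154, 0.104], [0.597, 0.165, 0.089], [0.595, 0.176, 0.074]] err one
[0.60174475 0.14312917 0.11850858] [0.59307525 0.18742488 0.05861092]
```

```bash
python3 -m handwheel '[85,0.15,0.03,0.93,0,0,0, 85,0.15,0.03,0.93,0,0,0, 85,0.15,0.03,0.93,0,0,0, 85,0,0,0,0,0,0]'
python3 - <<'E'
from h import *
cv2.imwrite('pics/w2.png',optics.camera('wrist'))
B=grasp_pose(o,TL,G); B[:3,3]+=.003*B[:3,2]; rows(cur(),B,3)
E
```

```text
t: 4.45
tool_pos: [0.6002, 0.1454, 0.1187]
ee_rot: [[-0.154, 0.981, -0.12], [0.782, 0.195, 0.592], [0.604, -0.003, -0.797]]
wrist_force: [-0.0, -0.2, 0.0]
gripper_width: 0.085
n 3 row [-0.017  0.001  0.628] [-0.007 -0.01   0.005] mid [[0.599, 0.155, 0.105], [0.597, 0.166, 0.089], [0.595, 0.177, 0.074]] err one
```

View pics/w2.png

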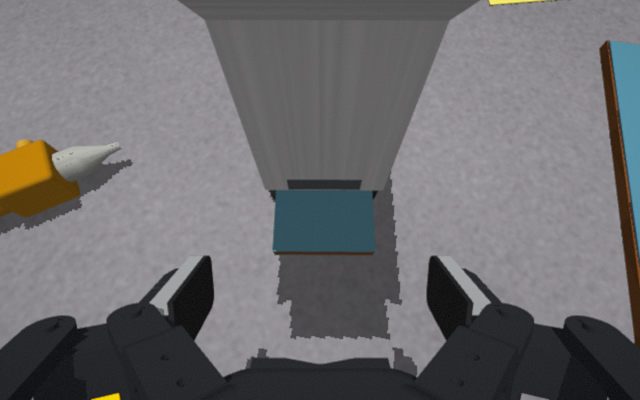

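The strip end spans columns 274 to 374, rows 190 to 253. It is centred between the fingers (insides at columns 213 and 428), so I'll advance and close.

```bash
python3 -m handwheel '[85,-0.02,0,0.63,0,0,0, 85,-0.02,0,0.63,0,0,0, 85,-0.02,0,0.63,0,0,0, 85,0,0,0,0,0,0]'
python3 -m handwheel '[45,0,0,0,0,0,0, 45,0,0,0,0,0,0, 45,0,0,0,0,0,0, 45,0,0,0,0,0,0, 45,0,0,0,0,0,0, 45,0,0,0,0,0,0]'
python3 - <<'E'
from h import *
cv2.imwrite('pics/w3.png',optics.camera('wrist')); A=cur(); print(A.round(4))
B=A.copy(); B[:2,3]+=.15*o/np.linalg.norm(o); rows(A,B,5)
E
```

```text
t: 5.0
tool_pos: [0.592, 0.1873, 0.0564]
ee_rot: [[-0.152, 0.981, -0.12], [0.782, 0.193, 0.593], [0.605, -0.003, -0.796]]
wrist_force: [-0.6, 0.2, 0.4]
gripper_width: 0.0849
t: 5.75
tool_pos: [0.5942, 0.186, 0.0589]
ee_rot: [[-0.153, 0.982, -0.115], [0.782, 0.191, 0.594], [0.605, 0.001, -0.797]]
wrist_force: [-0.4, -4.3, 6.8]
gripper_width: 0.0547
[[-0.1534  0.9815 -0.1145  0.5943]
 [ 0.7817  0.1914  0.5936  0.186 ]
 [ 0.6045  0.0015 -0.7966  0.059 ]
 [ 0.      0.      0.      1.    ]]
n 5 row [-0.597  0.    -0.453] [-0. -0.  0.] mid [[0.601, 0.149, 0.059], [0.609, 0.112, 0.059], [0.616, 0.076, 0.059]] err one
```

View pics/w3.png

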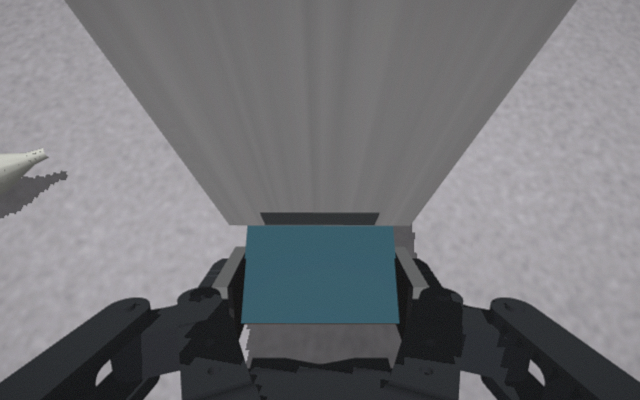

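The strip is gripped (54.7 mm, columns 243 to 399 between the pads). I'll pull slowly and take out the 2 mm height strain.

```bash
python3 -m handwheel '[45,0.03,0,-0.04,0,0,0, 45,-0.24,0,-0.18,0,0,0, 45,-0.24,0,-0.18,0,0,0, 45,-0.24,0,-0.18,0,0,0, 45,0,0,0,0,0,0]'
python3 -m handwheel '[45,-0.24,0,-0.18,0,0,0, 45,-0.24,0,-0.18,0,0,0, 45,-0.24,0,-0.18,0,0,0, 45,0,0,0,0,0,0]'
python3 - <<'E'
from h import *
cv2.imwrite('pics/s4.png',np.vstack([optics.camera('scene')[180:320,300:620],optics.camera('wrist')[100:400,160:480]])); A=cur()
B=grasp_pose(o,TL,G); B[:3,3]+=.003*B[:3,2]; B[:2,3]+=.15*o/np.linalg.norm(o); B[2,3]=.0595; rows(A,B,6)
E
```

```text
t: 6.42
tool_pos: [0.6009, 0.1494, 0.0596]
ee_rot: [[-0.152, 0.982, -0.115], [0.782, 0.191, 0.593], [0.604, 0.0, -0.797]]
wrist_force: [-0.0, -1.8, -1.6]
gripper_width: 0.0546
t: 6.92
tool_pos: [0.608, 0.114, 0.0596]
ee_rot: [[-0.152, 0.982, -0.114], [0.783, 0.191, 0.593], [0.603, 0.001, -0.797]]
wrist_force: [-0.4, -1.2, -0.6]
gripper_width: 0.0549
n 6 row [-0.252 -0.002 -0.19 ] [ 0.003 -0.004 -0.001] mid [[0.611, 0.096, 0.06], [0.615, 0.077, 0.06], [0.618, 0.059, 0.06]] err one
```

View pics/s4.png

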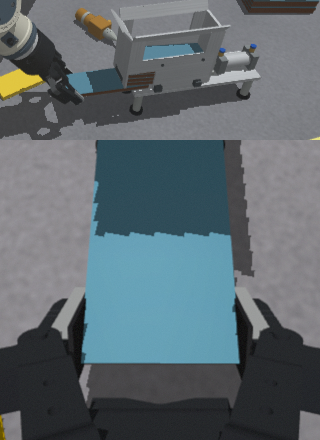

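The strip is coming with the fingers, about 73 mm so far, and the stack is still in place. I'll carry on another 80 mm.

```bash
python3 -m handwheel '[45,-0.25,0,-0.19,0,0,0, 45,-0.25,0,-0.19,0,0,0, 45,-0.25,0,-0.19,0,0,0, 45,-0.25,0,-0.19,0,0,0, 45,-0.25,0,-0.19,0,0,0, 45,-0.25,0,-0.19,0,0,0, 45,0,0,0,0,0,0, 45,0,0,0,0,0,0]'
python3 - <<'E'
from h import *
s=optics.camera('scene')[160:320,280:600];w=optics.camera('wrist'); cv2.imwrite('pics/w5f.png',w);np.save('w5.npy',optics.camera_model('wrist'),allow_pickle=True)
cv2.imwrite('pics/s5.png',np.vstack([cv2.resize(s,(640,320)),cv2.resize(w,(448,280))[:, :].__class__ and np.pad(cv2.resize(w,(448,280)),((0,0),(0,192),(0,0)))]));print(cur().round(4))
E
```

```text
t: 8.02
tool_pos: [0.6217, 0.0419, 0.0597]
ee_rot: [[-0.153, 0.981, -0.116], [0.782, 0.192, 0.594], [0.605, -0.0, -0.796]]
wrist_force: [0.3, 0.4, -0.5]
gripper_width: 0.0549
[[-1.530e-01  9.813e-01 -1.165e-01  6.216e-01]
 [ 7.816e-01  1.924e-01  5.934e-01  4.210e-02]
 [ 6.048e-01 -3.000e-04 -7.964e-01  5.970e-02]
 [ 0.000e+00  0.000e+00  0.000e+00  1.000e+00]]
```

View pics/s5.png

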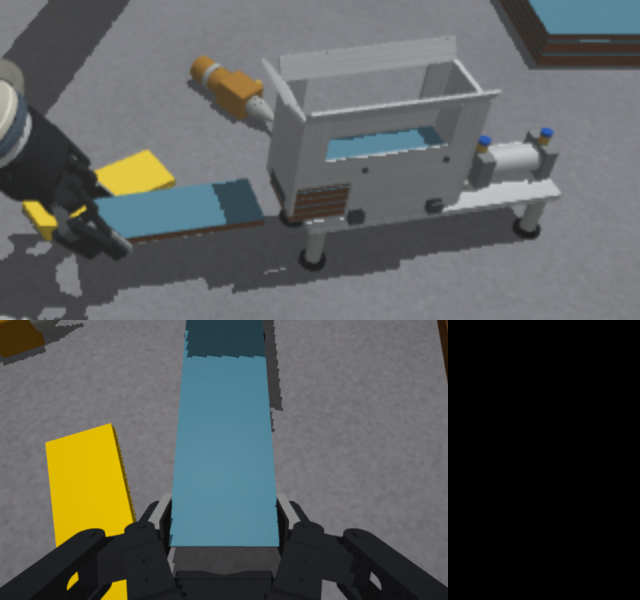

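The bottom strip is wholly out and level in the grip, the other five are still seated, and the air pen is untouched. Now I'll measure the strip's pose in the hand.

Run:
```python
from h import *
m=np.load('w5.npy',allow_pickle=True).item(); i=cv2.imread('pics/w5f.png').astype(int)
mk=((i[...,0]-i[...,2])>.3*i[...,0]).astype(np.uint8); mk[:,:200]=0; mk[:,460:]=0
vb=np.where(mk[:,320])[0].max()+.5
for v in (20,60,100,140,180,220):
    u=np.where(mk[v])[0]; a=onz(m,u[0]-.5,v,.07);b=onz(m,u[-1]+.5,v,.07); print(v,u[0],u[-1],np.linalg.norm(a-b).round(4),((a+b)/2).round(4)[:2])
A=cur(); F=onz(m,322,vb,.07); print(vb,F,'front rel TCP along o',(F[:2]-A[:2,3])@o/np.linalg.norm(o))
```

```text
20 264 377 0.057 [0.5987 0.1657]
60 261 379 0.0563 [0.6034 0.1404]
100 258 383 0.0565 [0.6081 0.1178]
140 255 386 0.0563 [0.6121 0.0973]
180 251 388 0.0561 [0.6154 0.0787]
220 248 391 0.056 [0.6187 0.0618]
323.5 [0.62690092 0.02451423 0.07      ] front rel TCP along o 0.018319850091618566
```

Run:
```python
from h import *
A=cur(); B=A.copy(); B[:2,3]+=.05*o; B[2,3]+=.12; rows(A,B)
C=B.copy(); Rz=Ro.from_euler('z',-29.2,degrees=True).as_matrix(); C[:3,:3]=Rz@B[:3,:3]; C[:3,3]=[.465,-.33,.185]; rows(B,C)
```

```text
n 4 row [ 0.205 -0.    -0.786] [ 0. -0. -0.] mid [[0.624, 0.03, 0.09], [0.626, 0.018, 0.12], [0.629, 0.005, 0.15]] err one
n 7 row [-0.929 -0.571 -0.729] [-0.505  0.     0.664] mid [[0.605, -0.095, 0.181], [0.569, -0.179, 0.182], [0.522, -0.258, 0.184]] err one
```

```bash
python3 - <<'E'
from h import *
A=cur(); x=np.array([-.189,.982,0]);x/=np.linalg.norm(x);k=np.array([0,0,1.])
S=T(np.c_[x,np.cross(k,x),k],[.6105,.1031,.065]); np.save('grip.npy',np.linalg.inv(A)@S)
E
python3 -m handwheel '[45,0.2,0,-0.79,0,0,0, 45,0.2,0,-0.79,0,0,0, 45,0.2,0,-0.79,0,0,0, 45,0.2,0,-0.79,0,0,0, 45,0,0,0,0,0,0]'
python3 -m handwheel '[45,-0.93,-0.57,-0.73,-0.5,0,0.66, 45,-0.93,-0.57,-0.73,-0.5,0,0.66, 45,-0.93,-0.57,-0.73,-0.5,0,0.66, 45,-0.93,-0.57,-0.73,-0.5,0,0.66, 45,-0.93,-0.57,-0.73,-0.5,0,0.66, 45,-0.93,-0.57,-0.73,-0.5,0,0.66, 45,-0.93,-0.57,-0.73,-0.5,0,0.66, 45,0,0,0,0,0,0]'
python3 - <<'E'
from h import *
for n in('top','wrist','scene'): cv2.imwrite(f'pics/{n}6.png',optics.camera(n))
np.save('w6.npy',optics.camera_model('wrist'),allow_pickle=True)
t=cv2.imread('pics/top6.png')[150:320,320:520]; s=cv2.imread('pics/scene6.png')[120:320,60:360]
im=np.zeros((600,800,3),np.uint8); im[:340,:400]=cv2.resize(t,(400,340)); im[:267,400:]=cv2.resize(s,(400,267)); im[340:590,:400]=cv2.resize(cv2.imread('pics/wrist6.png'),(400,250)); cv2.imwrite('pics/c6.png',im)
print((cur()@np.load('grip.npy')).round(4))
E
```

```text
t: 8.75
tool_pos: [0.6331, -0.0088, 0.1821]
ee_rot: [[-0.155, 0.981, -0.112], [0.783, 0.191, 0.592], [0.603, 0.004, -0.798]]
wrist_force: [1.1, 0.4, -1.1]
gripper_width: 0.0547
t: 9.75
tool_pos: [0.4637, -0.3336, 0.1839]
ee_rot: [[0.25, 0.95, 0.187], [0.756, -0.312, 0.575], [0.605, -0.002, -0.796]]
wrist_force: [1.5, 1.0, -1.0]
gripper_width: 0.0551
[[ 3.099e-01 -9.508e-01  1.000e-03  4.859e-01]
 [ 9.508e-01  3.099e-01 -1.200e-03 -2.721e-01]
 [ 8.000e-04  1.400e-03  1.000e+00  1.897e-01]
 [ 0.000e+00  0.000e+00  0.000e+00  1.000e+00]]
```

View pics/c6.png

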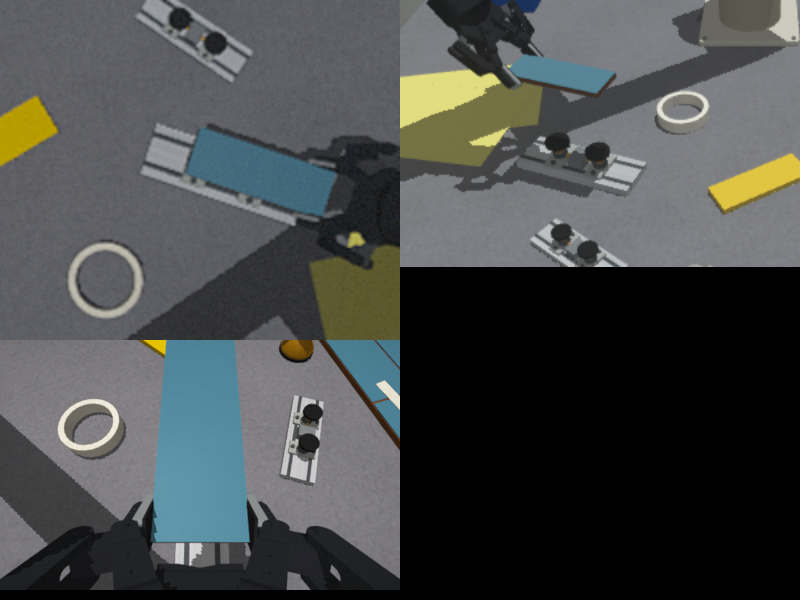

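The strip is held level about 135 mm above the larger rest, and everything else is untouched. I'll check the strip's pose in the top view, and the rest by its bar outline as a second estimate.

Run:
```python
from h import *
m=optics.camera_model('top'); i=cv2.imread('pics/top6.png').astype(int)
mk=np.zeros((400,640),np.uint8); mk[205:265,405:495]=((i[...,0]-i[...,2])>.3*i[...,0])[205:265,405:495]
c=max(cv2.findContours(mk,0,2)[0],key=cv2.contourArea); r=cv2.minAreaRect(c); bp=cv2.boxPoints(r)
P=np.array([onz(m,u,v,.195)[:2] for u,v in bp]); print('strip top view',P.round(4).tolist(),[np.linalg.norm(P[k]-P[k-1]).round(3) for k in range(4)])
S=cur()@np.load('grip.npy'); q=(P-S[:2,3])@S[:2,:2]; print('corners in predicted strip frame',q.round(4).tolist())
t=cv2.imread('pics/top0.png').astype(int)
b=np.zeros((400,640),np.uint8); b[205:268,385:482]=(t.min(2)>125)[205:268,385:482]
b=cv2.morphologyEx(b,2,np.ones((2,2),np.uint8))
pts=np.argwhere(b)[:,::-1].astype(np.float32); r=cv2.minAreaRect(pts); bp=cv2.boxPoints(r)
Q=np.array([onz(m,u,v,.014)[:2] for u,v in bp]); print('bar',len(pts),r,[np.linalg.norm(Q[k]-Q[k-1]).round(3) for k in range(4)],'mid',Q.mean(0).round(4)); 
e=max([Q[1]-Q[0],Q[2]-Q[1]],key=np.linalg.norm); print(e/np.linalg.norm(e))
ms=optics.camera_model('scene')
for p in([.498,-.2364,.052],[.4745,-.3076,.052]): print('scene px of cup rims',proj(ms,p))
s=cv2.imread('pics/scene6.png'); d=s[205:260,150:250]; cv2.imwrite('pics/cups.png',cv2.resize(d,None,fx=8,fy=8,interpolation=2))
```

```text
strip top view [[0.4804, -0.1889], [0.5339, -0.2074], [0.4832, -0.3609], [0.4302, -0.3418]] [np.float64(0.161), np.float64(0.057), np.float64(0.162), np.float64(0.056)]
corners in predicted strip frame [[0.0773, 0.0311], [0.0764, -0.0256], [-0.0853, -0.025], [-0.0836, 0.0314]]
bar 964 ((433.2000427246094, 237.90000915527344), (80.63806915283203, 26.246904373168945), 18.434947967529297) [np.float64(0.208), np.float64(0.069), np.float64(0.209), np.float64(0.068)] mid [ 0.4822 -0.2748]
[-0.31302635 -0.94974444]
scene px of cup rims (np.float64(207.2038847011484), np.float64(231.3953297154157))
scene px of cup rims (np.float64(177.46024998417428), np.float64(224.1293999150538))
```

View pics/cups.png

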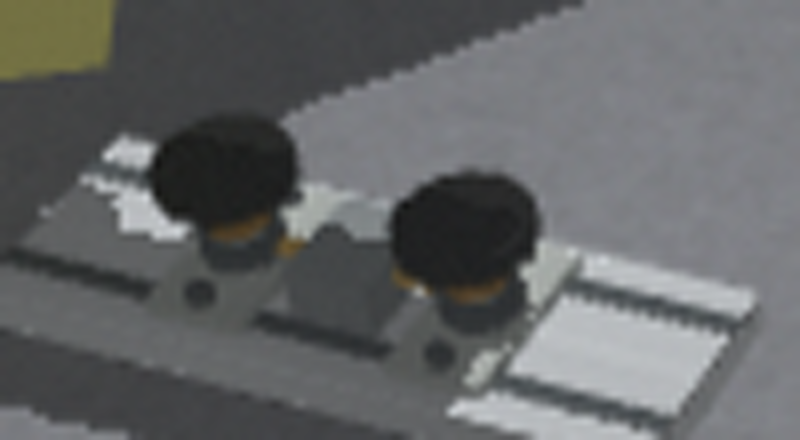

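The cups sit at scene (178,225.6) and (208,233.5), within 2 px of my projection. I'll lower most of the way, shifting by the top-camera disagreement of about 3 mm, then recheck.

```bash
cat >> h.py <<'E'
def to_strip(p,n):
    A=cur(); g=np.load('grip.npy'); B=A.copy(); B[:3,3]+=np.array(p)-(A@g)[:3,3]; rows(A,B,n)
E
python3 - <<'E'
from h import *
to_strip([.488,-.271,.085],4)
E
```

```text
n 4 row [-0.388  0.011  0.527] [ 0. -0.  0.] mid [[0.467, -0.331, 0.158], [0.467, -0.33, 0.132], [0.468, -0.33, 0.106]] err one
```

```bash
python3 -m handwheel '[45,-0.39,0.01,0.53,0,0,0, 45,-0.39,0.01,0.53,0,0,0, 45,-0.39,0.01,0.53,0,0,0, 45,-0.39,0.01,0.53,0,0,0, 45,0,0,0,0,0,0, 45,0,0,0,0,0,0]'
python3 - <<'E'
from h import *
m=optics.camera_model('top'); im=optics.camera('top'); i=im.astype(int); cv2.imwrite('pics/scene7.png',optics.camera('scene'));cv2.imwrite('pics/top7.png',im)
mk=np.zeros((400,640),np.uint8); mk[205:265,400:495]=((i[...,0]-i[...,2])>.3*i[...,0])[205:265,400:495]
c=max(cv2.findContours(mk,0,2)[0],key=cv2.contourArea); bp=cv2.boxPoints(cv2.minAreaRect(c))
S=cur()@np.load('grip.npy'); z=S[2,3]+.005
P=np.array([onz(m,u,v,z)[:2] for u,v in bp]); c=P.mean(0)
x=max([P[1]-P[0],P[2]-P[1]],key=np.linalg.norm); x=x/np.linalg.norm(x)*np.sign(x[1]); y=np.array([-x[1],x[0]])
print('pred',S[:3,3],S[:2,0],'seen',c,x,[np.linalg.norm(P[k]-P[k-1]).round(3) for k in range(4)])
for q in([.498,-.2364],[.4745,-.3076]): d=np.array(q)-c; print('cup in seen strip',d@x,d@y)
# scene view: strip corners on plane z
ms=optics.camera_model('scene'); j=cv2.imread('pics/scene7.png').astype(int)
mk=np.zeros((400,640),np.uint8); mk[150:260,120:260]=((j[...,0]-j[...,2])>.3*j[...,0])[150:260,120:260]
cc=max(cv2.findContours(mk,0,2)[0],key=cv2.contourArea); a=cv2.approxPolyDP(cc,4,True)[:,0]
print([(k.tolist(),((onz(ms,*k,z)[:2]-S[:2,3])@S[:2,:2]).round(4).tolist()) for k in a])
print(env.state()['t'])
E
```

```text
t: 10.65
tool_pos: [0.4687, -0.3303, 0.0804]
ee_rot: [[0.244, 0.952, 0.185], [0.758, -0.306, 0.576], [0.605, -0.0, -0.797]]
wrist_force: [0.4, 1.2, -0.8]
gripper_width: 0.0551
pred [ 0.48848339 -0.27231682  0.08619419] [0.31008654 0.95070771] seen [ 0.48682029 -0.27134319] [0.30794687 0.95140355] [np.float64(0.16), np.float64(0.057), np.float64(0.161), np.float64(0.057)]
cup in seen strip 0.036687831448998835 0.0001242256186749061
cup in seen strip -0.03828885314282937 0.0005563918106763896
[([154, 211], [-0.0773, -0.0126]), ([162, 218], [-0.0472, -0.0271]), ([212, 230], [0.0729, -0.0272]), ([228, 215], [0.0813, 0.0257]), ([165, 200], [-0.0769, 0.0278])]
10.75
```

Top view puts both cups within 0.6 mm of the strip's centre line and at +37 and -38 mm along it. I'll lower to about 4 mm above the rims, then settle in small steps while watching the force.

```bash
python3 -m handwheel '[45,-0.13,0,0.17,0,0,0, 45,-0.13,0,0.17,0,0,0, 45,-0.13,0,0.17,0,0,0, 45,0,0,0,0,0,0, 45,0,0,0,0,0,0, 45,0,0,0,0,0,0]'
python3 -m handwheel '[45,-0.015,0,0.02,0,0,0, 45,-0.015,0,0.02,0,0,0, 45,0,0,0,0,0,0, 45,0,0,0,0,0,0]'
python3 - <<'E'
from h import *
print((cur()@np.load('grip.npy')).round(4))
E
```

```text
t: 11.5
tool_pos: [0.468, -0.3312, 0.0544]
ee_rot: [[0.245, 0.952, 0.186], [0.758, -0.308, 0.575], [0.604, -0.0, -0.797]]
wrist_force: [0.4, 0.5, -1.2]
gripper_width: 0.055
t: 12.0
tool_pos: [0.4679, -0.331, 0.0522]
ee_rot: [[0.245, 0.952, 0.186], [0.758, -0.308, 0.575], [0.605, -0.0, -0.797]]
wrist_force: [0.2, -1.5, 0.0]
gripper_width: 0.0547
[[ 3.108e-01 -9.505e-01  3.000e-04  4.877e-01]
 [ 9.505e-01  3.108e-01  3.000e-04 -2.723e-01]
 [-3.000e-04  2.000e-04  1.000e+00  5.750e-02]
 [ 0.000e+00  0.000e+00  0.000e+00  1.000e+00]]
```

```bash
python3 -m handwheel '[45,-0.01,0,0.013,0,0,0, 45,0,0,0,0,0,0, 45,0,0,0,0,0,0]'
python3 - <<'E'
from h import *
s=optics.camera('scene')[170:270,110:270]; t=optics.camera('top')[190:280,380:520]
cv2.imwrite('pics/c8.png',np.vstack([cv2.resize(s,(640,400)),cv2.resize(t,(311,200),interpolation=2).repeat(1,0) if 0 else np.pad(cv2.resize(t,(311,200)),((0,0),(0,329),(0,0)))]))
E
```

```text
t: 12.38
tool_pos: [0.4679, -0.331, 0.0515]
ee_rot: [[0.245, 0.952, 0.186], [0.758, -0.308, 0.575], [0.605, -0.0, -0.797]]
wrist_force: [0.1, -0.2, -1.1]
gripper_width: 0.0548
```

View pics/c8.png

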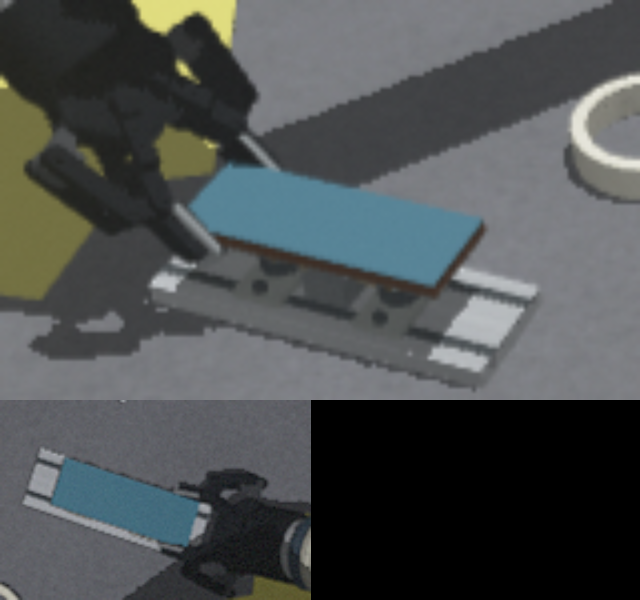

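The strip is centred over the cups but seems not yet to carry on them (force still about -1 N). I'll creep down.

```bash
python3 -m handwheel '[45,-0.015,0,0.02,0,0,0, 45,0,0,0,0,0,0, 45,0,0,0,0,0,0]'
python3 -m handwheel '[45,-0.015,0,0.02,0,0,0, 45,0,0,0,0,0,0, 45,0,0,0,0,0,0]'
```

```text
t: 12.85
tool_pos: [0.4679, -0.3311, 0.051]
ee_rot: [[0.245, 0.952, 0.186], [0.758, -0.308, 0.575], [0.605, -0.0, -0.796]]
wrist_force: [-1.4, -0.5, 4.6]
gripper_width: 0.055
t: 13.22
tool_pos: [0.4679, -0.3311, 0.0508]
ee_rot: [[0.245, 0.952, 0.186], [0.757, -0.307, 0.576], [0.605, 0.0, -0.796]]
wrist_force: [-3.4, -0.1, 11.0]
gripper_width: 0.0551
```

Contact at TCP z ≈ 0.051 (force rises to 11 N). I'll ease off 1.2 mm and release.

```bash
python3 -m handwheel '[45,0.018,0,-0.024,0,0,0, 45,0,0,0,0,0,0, 60,0,0,0,0,0,0, 66,0,0,0,0,0,0, 72,0,0,0,0,0,0, 85,0,0,0,0,0,0, 85,0,0,0,0,0,0, 85,0,0,0,0,0,0, 85,0,0,0,0,0,0]'
python3 -m handwheel '[85,0,0,-0.3,0,0,0, 85,0,0,-0.5,0,0,0, 85,0,0,-0.9,0,0,0, 85,0,0,-0.9,0,0,0, 85,0,0,-0.9,0,0,0, 85,0,0,0,0,0,0, 85,0,0,0,0,0,0]'
python3 - <<'E'
from h import *
s=optics.camera('scene'); t=optics.camera('top'); m=optics.camera_model('top'); i=t.astype(int)
mk=np.zeros((400,640),np.uint8); mk[205:265,400:495]=((i[...,0]-i[...,2])>.3*i[...,0])[205:265,400:495]
c=max(cv2.findContours(mk,0,2)[0],key=cv2.contourArea); bp=cv2.boxPoints(cv2.minAreaRect(c))
P=np.array([onz(m,u,v,.062)[:2] for u,v in bp]); c=P.mean(0); x=max([P[1]-P[0],P[2]-P[1]],key=np.linalg.norm); x=x/np.linalg.norm(x)*np.sign(x[1]); y=np.array([-x[1],x[0]])
print(c,x,[np.linalg.norm(P[k]-P[k-1]).round(3) for k in range(4)])
for q in([.498,-.2364],[.4745,-.3076]): d=np.array(q)-c; print('cup in strip',d@x,d@y)
cv2.imwrite('pics/c9.png',np.vstack([s[:,60:620][100:330],cv2.resize(t[120:320,100:520],(560,267))]))
E
```

```text
t: 14.35
tool_pos: [0.4679, -0.3311, 0.0508]
ee_rot: [[0.245, 0.952, 0.186], [0.758, -0.308, 0.575], [0.604, -0.0, -0.797]]
wrist_force: [0.1, -0.2, -0.2]
gripper_width: 0.085
t: 15.22
tool_pos: [0.4415, -0.4115, 0.1623]
ee_rot: [[0.246, 0.951, 0.186], [0.758, -0.308, 0.575], [0.605, -0.001, -0.797]]
wrist_force: [0.3, 1.8, -0.0]
gripper_width: 0.0846
[ 0.48602354 -0.27230308] [0.30584951 0.95207987] [np.float64(0.161), np.float64(0.057), np.float64(0.161), np.float64(0.057)]
cup in strip 0.037845588626777504 -0.0004216057028869089
cup in strip -0.03712996154324991 0.00017578587865790286
```

View pics/c9.png

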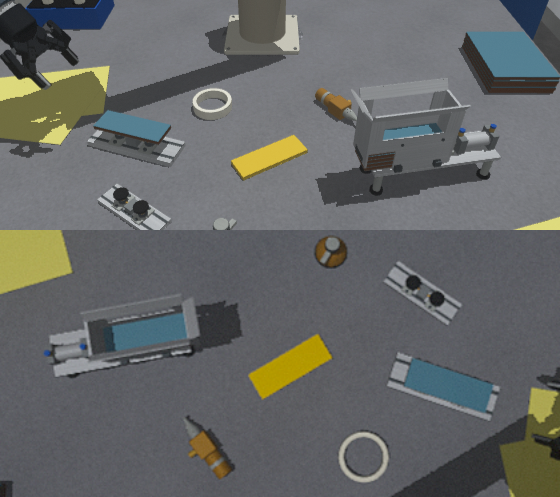

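The strip lies blue up on the rest, the hand is clear, the other strips are in the magazine and the bystanders are in place. Handing in.

```bash
python3 -c "
from station import job; print(job.finish_job())"
```

```text
the job is handed in; nothing more can be done
None
```

I pulled the bottom blue strip out through the throat with the tool leaned about 37°. I carried it level to the larger vacuum rest, set it down until contact showed in the wrist force, eased off, let go and backed away. The job was handed in after about 15.4 s of robot time.

**Last checks (top and scene views):**
- **Placement:** both cup centres were within 0.5 mm of the strip's long centre line and about +38 and -37 mm along it. The strip lay blue face up, with the gripper clear of it.
- **Rest of the scene:** the other strips were still in the magazine. The lifter, air pen and tape roll looked to be where they started; I checked these by eye only.

**Disagreements and limits:**
- The camera views differed by up to 4 mm on where the rest and the held strip were. I aligned strip and cups in the top camera to cancel that.
- Contact was felt at 11 N, about 1 mm lower than I expected.
- I did not measure the strip's tilt after letting go; it only looked flat.

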